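Read a plaster bat with the contact moisture meter

ROBOT

A 7-joint arm with a two-finger parallel gripper is mounted at the origin on a cart in front of the work surface, level with it; the furniture and walls round the work are solid. World frame = base frame: x ahead of the robot, y to its left, z up, the work surface at z = 0. Lengths are in m, angles in degrees, forces in N, time in s.
With the tool pointing down it reaches from about 0.425 to 0.875 m from the base axis. Payload 4.7 kg.
Tool frame: the origin (TCP) lies between the finger pads; the fingertips stand 8 mm ahead of it and the grasp point (between the pads) lies 11 mm behind it; z points along the fingers, y is the line along which they close (so a half turn about z gives the same grasp; the last joint's range is limited). The gripper opens to 87 mm and grips with 3 to 60 N. Pads are 19 mm wide; open, the fingers measure 117 mm over their backs; the gripper's body (75 mm by 190 mm) begins 51 mm behind the grasp point.
Start: joints at [-75.567, 18.392, -4.016, 83.108, 1.295, 78.541, -3.26], TCP at [0.153, 0.632, 0.231] pointing down, gripper open.
Joint ranges: [-163.93, 163.93], [-17.29, 119.83], [-79.2, 71.16], [3.27, 140.29], [-89.18, 269.18], [5.43, 117.66], [-154.24, 154.24]. Speed limits (degrees/s): [147.25, 147.25, 180, 180, 180, 180, 180].

INTERFACE

Orientations are given as [roll, pitch, yaw] about the fixed x, y, z axes, in that order (R = Rz(yaw) Ry(pitch) Rx(roll)).
In Python, from cell import env, viewer gives the robot as it stands. The module is installed in compiled form; this text tells all that it offers.
- The arm moves only by the tool arm_command, never from a script. Its argument "series" is a list of rows, each a list of 2 entries, a list of its own where there are three numbers: the shift along the tool's x, y, z in mm, then the turn about the tool's z in rad. A call has exactly 5 rows; each row is the pose to reach, as a shift and turn from the pose commanded when the call began, along the tool's axes at that moment; what a row does not reach only later rows make up. A row lasts 1/10 s, in which the tool goes at most 50 mm and 8.59 degrees, less where a joint would pass 70% of its speed; a pose out of reach is approached as far as the arm can. A call with a gripper value outside its range is refused whole. "grip" is the gripper command: -1 is fully open, 1 is shut, values between are in proportion, set as the call begins (left out, the last holds). The fingers move at their own pace and stop on an object; "grip_force" is the grip in N (left out, the last holds). Time passes only in rows, so rows that repeat a pose let the fingers close, or fill a call up. It gives the time, the measured TCP pose, the force, the opening and the grip force at its end, in the units of the state.
- env.get_obs(): the state, without advancing time (a new reading comes with each control period).
- viewer.read_camera(name): name is "scene" or "top" or "wrist"; returns (picture, depth): 384x512x3 uint8, blue, green, red; 384x512 float32, m along the optical axis (not along the pixel's ray), 0 where there is no reading.
- viewer.calibration(name): a dict with "K" (3x3 intrinsics, pixels), "T" (4x4, takes a point from camera to world coordinates); the wrist camera has in their place "hand_eye" (4x4, takes a point from camera to tool coordinates, whose origin is the TCP and whose axes are the flange's). Camera axes: x right, y up, looking along -z (the intrinsics and any distortion apply to the point x, -y, -z); pixel columns grow to the right and rows downward; lengths in m; the calibration is good to about 2 mm. A picture is of the moment at which its call begins: read the wrist's pose just before it. calibration takes no time and is no camera call.
- env.sign_off(): hands the job in; it is judged then, once.
The state is a dict: "time_s": time; "qpos": joint angles; "joint_velocities": joint speeds; "effort": joint torques, N m; "tool_pos": TCP position; "tool_rot": TCP orientation; "force": force on the tool from outside, world axes, zero at the start; "wrist_torque": the same for the moment, N m; "grip_width": finger opening in m; "grasp_force": force on a finger pad.
Only numpy, scipy, OpenCV 4.12 (cv2) and the standard library are available. Lean on these libraries where they do the work, as an engineer would, in place of code of your own. Each camera call takes 0.05 s, during which the arm holds its last target. There are 200 camera calls.

TASK

Open the meter case until its lid rests back on its stop, lift out the moisture meter, and take a reading on the propped-up plaster bat: hold the meter square to the sloping face with its round spring foot inside the pencilled ring, pressed lightly, about half way in. Finish still holding the meter like that, motionless, with only the foot touching the plaster and the lid left open. Never press hard on the bat, and leave the three jars behind the work where they stand.

Things in the scene. Friction and masses are not known exactly. Their poses are not given: they have to be found in the camera images.
- case: wooden instrument case, fixed, 130 deep (x) x 180 wide (y) x 45 high without its lid, 118 x 168 inside; origin under its centre on the work surface, front with the handle towards its -x. In its foam nest the meter's ends lie on seats 24 mm above the work surface, between foam cheeks and stops up to 36 mm; the middle 87 mm of its width is clear down to 8 mm
- lid (a joint): angle of the case lid: 0 closed, 1.83 open on its stop, leaning back past upright; hinged along the rear top rim (parallel to the case's y), 24 mm deep, 0.28 kg; it balances near 1.35: let go below about 1.25 it falls shut, beyond about 1.45 it falls open onto its stop
- lid_hinge (a point): point on the hinge axis at the middle of the rear rim, 45 mm above the work surface; axes as the case
- lid_handle (a point): middle of the steel bar handle on the lid's front: round bar 10 mm thick, 68 mm straight length along the case's y, 34 mm in front of the lid's front face. With the lid shut it is 57 mm above the work surface, 164 mm in front of the hinge axis and 12 mm above it; turns with the lid
- meter: moisture meter, grey plastic, dark display and buttons on top, loose, about 0.18 kg; body 44 (x) x 112 (y) x 30 (z); origin at the centre of the body's underside, z out of its top. Lies flat in the case, its y along the case's y, underside 24 mm above the work surface. Grip it across its 44 mm width at mid length. A spring foot sticks out 16 mm below the middle of the underside
- foot (a joint): how far the spring foot is pushed into the meter, in m: 0 free, 0.012 fully in. It starts to move at 2 N and gains 0.4 N per mm (about 4.4 N half way in, 6.8 N fully in)
- foot_face (a point): centre of the foot's flat rubber face, 26 mm across, 16 mm below the meter's underside when free; axes as the meter
- bat: plaster bat, a fixed off-white slab 180 x 180 x 26, propped on a batten so that its face slopes 18 degrees (0.314 rad), low edge towards its -x; origin on the work surface under its middle
- ring_centre (a point): centre of the pencilled ring (42 mm across, small cross in its middle) on the bat's sloping face, half way up the slope, about 51 mm above the work surface; z points square out of the face, x up the slope
- jar_plum: glaze jar with ribbed white lid, 52 across, 69 high, behind the work at the right; leave alone
- jar_peat: glaze jar like it, behind the work in the middle; leave alone
- jar_fern: larger glaze jar, 60 across, 84 high, behind the work at the left; leave alone

How it is judged:
By the outcome, as a careful person would: the job done as asked, in the order asked, and still so for the second after the job is handed in, while the arm keeps its last pose, push and grip.
It also fails if it takes over 72 s, if anything falls off the work surface, if the arm or the gripper's body presses on something with over 40 N, if the wrist force passes 120 N, or if a joint passes its speed limit or range.

## Working session

There is one attempt and no reset: what is moved stays moved. The work goes in short steps, Python scripts to look and compute and a tool call to move; the robot and the scene stay as the last step left them, time stands still between calls to the robot, and variables do not carry over. Pictures are saved under pics/ and viewed, at most 10 in all, crops included, and the job is handed in when it is done.

Besides the shell and the picture viewer there is one more tool, called after "Call:" as name([rows], argument=value, ...), one row to a line, values as JSON. arm_command: Moves the arm, as the interface text tells. Its arguments: {"type":"object","properties":{"series":{"type":"array"},"grip":{"type":"number"},"grip_force":{"type":"number"}},"required":["series"]}

```bash
mkdir -p pics
cat > h.py <<'E'
from cell import env, viewer
import numpy as np, cv2
from scipy.spatial.transform import Rotation as R
def pts(name):
    o=env.get_obs(); im,d=viewer.read_camera(name); c=viewer.calibration(name); K=c["K"]
    T=c["T"] if "T" in c else toolT(o)@c["hand_eye"]
    v,u=np.mgrid[0:384,0:512].astype(np.float64)
    if "dist" in c: print(c["dist"])
    P=np.stack([(u-K[0,2])/K[0,0]*d,-(v-K[1,2])/K[1,1]*d,-d,np.ones_like(d)],-1)@T.T
    return im,d,P[...,:3]
def toolT(o):
    T=np.eye(4); T[:3,:3]=R.from_euler('xyz',o["tool_rot"],degrees=True).as_matrix(); T[:3,3]=o["tool_pos"]; return T
E
python3 - <<'E'
from h import *
o=env.get_obs(); print({k:np.round(v,3) for k,v in o.items()})
for n in ["scene","top"]:
    print(viewer.calibration(n).keys())
    im,d,P=pts(n); cv2.imwrite(f"pics/{n}0.png",im); np.save(n+"P",P)
    print(np.round(viewer.calibration(n)["T"],3))
E
```

```text
{'time_s': np.float64(0.0), 'qpos': array([-75.566,  18.441,  -4.015,  83.175,   1.296,  78.54 ,  -3.261]), 'joint_velocities': array([ 0.038,  0.058, -0.093, -0.003,  0.035, -0.07 ,  0.063]), 'effort': array([-0.0000e+00, -4.9128e+01, -4.0400e-01, -3.1253e+01, -6.4000e-02,
        4.3000e-02,  0.0000e+00]), 'tool_pos': array([0.153, 0.631, 0.229]), 'tool_rot': array([-1.79889e+02,  6.00000e-03,  1.66375e+02]), 'force': array([ 0.356, -0.229, -0.132]), 'wrist_torque': array([-0.058,  0.018,  0.001]), 'grasp_force': np.float64(0.0), 'grip_width': np.float64(0.087)}
dict_keys(['K', 'T'])
[[ 0.907  0.227 -0.354  0.141]
 [-0.421  0.52  -0.743 -0.869]
 [ 0.015  0.823  0.568  0.715]
 [ 0.     0.     0.     1.   ]]
dict_keys(['K', 'T'])
[[ 0.017  0.997 -0.076  0.464]
 [-1.     0.017  0.005 -0.011]
 [ 0.007  0.075  0.997  1.181]
 [ 0.     0.     0.     1.   ]]
```

View pics/top0.png

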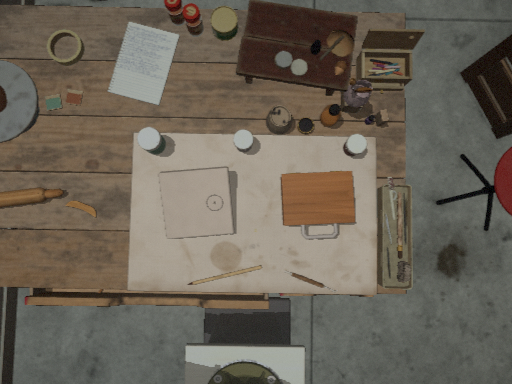

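View pics/scene0.png

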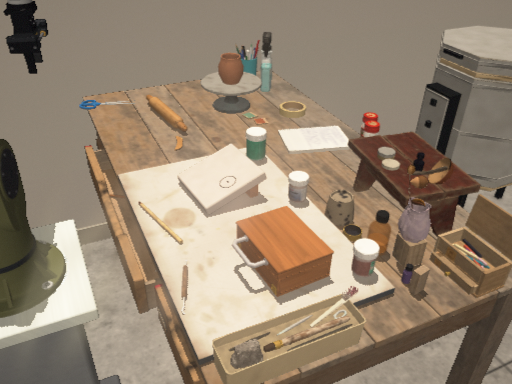

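The top view shows the case lid at about (318,198), with its handle at (320,232) facing the robot. The bat is at about (197,203) with its ring at (215,202), and the jars are at (150,140), (243,140) and (356,146). The scene view agrees. Next I'll fit the plane and outlines from depth.

Run:
```python
from h import *
P=np.load("topP.npy"); im=cv2.imread("pics/top0.png")
print("table z",[np.round(P[r,c],3) for r,c in [(260,180),(260,350),(160,270)]])
def plane(p):
    c=np.median(p,0)
    for _ in range(4):
        n=np.linalg.svd(p-p.mean(0),full_matrices=False)[2][2]; e=abs((p-p.mean(0))@n); p=p[e<max(.003,np.median(e)*3)]
    return p.mean(0),n*np.sign(n[2])
q=P[180:228,170:224].reshape(-1,3); c,n=plane(q); print("bat plane",c,n,np.degrees(np.arccos(n[2])),"downhill az",np.degrees(np.arctan2(n[1],n[0])))
for rc in [(202,215)]: print("ring",P[rc])
# ring dark pixels
g=cv2.cvtColor(im,cv2.COLOR_BGR2GRAY); sub=g[188:217,201:230]; bg=cv2.medianBlur(sub,15)
m=(bg.astype(int)-sub>18); v,u=np.nonzero(m); 
(cc,rr)=cv2.minEnclosingCircle(np.c_[u,v].astype(np.float32)); print(cc[0]+201,cc[1]+188,rr,len(u))
big=cv2.resize(im[165:245,150:370],None,fx=3.5,fy=3.5,interpolation=cv2.INTER_CUBIC); cv2.imwrite("pics/crop1.png",big)
# bat / lid top by height
z=P[...,2]
lab=(z>.055)&(z<.085)
hsv=cv2.cvtColor(im,cv2.COLOR_BGR2HSV)
w=((hsv[...,1]>90)&(z>.06)&(z<.08)).astype(np.uint8); w[:, :270]=0; w[:,365:]=0; w[:160]=0; w[245:]=0
p=P[w>0]; print("lid z",np.median(p[:,2]),cv2.minAreaRect((p[:,:2]*1000).astype(np.float32)))
h=np.zeros_like(w); h[226:242,298:345]=((z[226:242,298:345]>.035)); p=P[h>0]; print("handle",p[:, :].min(0),p.max(0),len(p))
b=((z>.02)&(z<.1)).astype(np.uint8); b[:,:155]=0;b[:,238:]=0;b[:164]=0;b[243:]=0; p=P[b>0]; print("bat rect",cv2.minAreaRect((p[:,:2]*1000).astype(np.float32)))
for u,v in [(150,133),(243,135),(356,144)]: print("jar",P[v,u])
```

```text
table z [array([ 0.372,  0.18 , -0.003]), array([ 0.38 , -0.28 ,  0.001]), array([ 0.649, -0.06 , -0.001])]
bat plane [0.52300001 0.13208166 0.05203568] [-0.30764014 -0.03399525  0.9508953 ] 18.02986834019538 downhill az -173.69421015296132
ring [0.52787103 0.08395026 0.05354859]
218.89999961853027 198.10000038146973 14.283656120300293 69
lid z 0.06920423109176621 ((542.8370361328125, -182.09628295898438), (133.59329223632812, 183.46292114257812), 3.6206905841827393)
handle [ 0.43860643 -0.23325278  0.05472519] [ 0.47093322 -0.01145698  1.18051676] 198
bat rect ((526.2194213867188, 132.69488525390625), (176.268310546875, 180.73104858398438), 5.617255687713623)
jar [0.70064465 0.25243582 0.08175628]
jar [0.70243737 0.01407173 0.06966279]
jar [ 0.68407909 -0.27969234  0.07008042]
```

View pics/crop1.png

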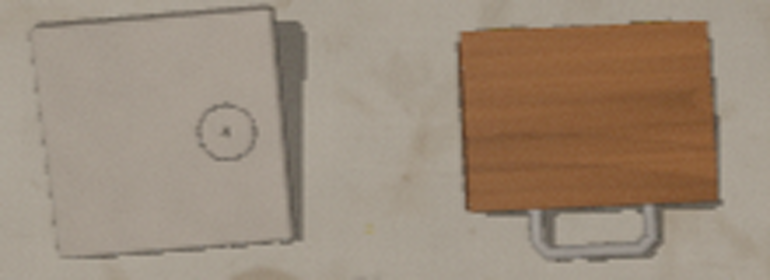

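The crop puts the ring centre at top-view pixel (214.6,202.5), and the handle bar is centred on the lid's front edge. I'll write a helper that turns waypoints into tool-frame shifts.

```bash
cat >> h.py <<'E'
def wrap(a): return (a+np.pi)%(2*np.pi)-np.pi
def plan(way,start=None):
    """way: list of (x,y,z,yaw deg) reached at the end of each call; prints shift (tool axes, mm) and turn"""
    o=env.get_obs()
    p,y=(np.array(o["tool_pos"]),o["tool_rot"][2]) if start is None else (np.array(start[:3]),start[3])
    for w in way:
        M=R.from_euler('xyz',[180,0,y],degrees=True).as_matrix()
        s=M.T@(np.array(w[:3])-p)*1000
        print("shift",np.round(s,1),"turn",round(float(-wrap(np.radians(w[3]-y))),3)," end",np.round(w,3)); p,y=np.array(w[:3]),w[3]
E
python3 - <<'E'
from h import *
plan([(.30,.46,.25,145),(.43,.28,.25,125),(.49,.05,.25,105),(.455,-.17,.2,93.6),(.444,-.188,.11,93.6)])
im,d,P=pts("scene"); cv2.imwrite("pics/grip.png",cv2.resize(cv2.imread("pics/scene0.png")[0:90,0:60],None,fx=6,fy=6,interpolation=cv2.INTER_CUBIC))
E
```

```text
shift [-183.2 -131.8  -20.4] turn 0.373  end [  0.3    0.46   0.25 145.  ]
shift [-209.7  -72.9   -0. ] turn 0.349  end [  0.43   0.28   0.25 125.  ]
shift [-222.8  -82.8   -0. ] turn 0.349  end [4.90e-01 5.00e-02 2.50e-01 1.05e+02]
shift [-203.4  -90.7   50. ] turn 0.199  end [ 0.455 -0.17   0.2   93.6  ]
shift [-17.3 -12.1  90. ] turn -0.0  end [ 0.444 -0.188  0.11  93.6  ]
```

View pics/grip.png

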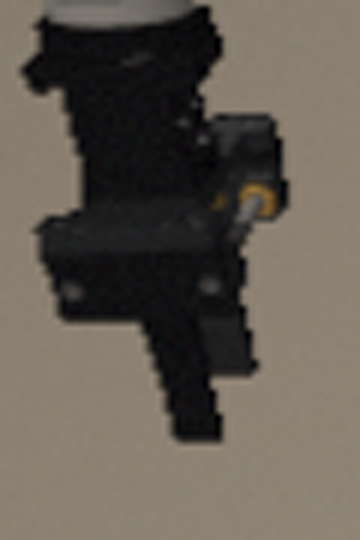

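The gripper is a wide-body type, with its long side along the closing line. Moving towards the handle.

Call:
arm_command([
  [[-37, -26, -4], 0.075],
  [[-74, -53, -8], 0.15],
  [[-110, -79, -12], 0.225],
  [[-147, -105, -16], 0.3],
  [[-183, -132, -20], 0.373],
], grip=-1)

```text
time_s: 0.65
tool_pos: [0.301, 0.4586, 0.2505]
tool_rot: [-180.0, 0.0, 144.8]
force: [1.7, 0.1, -0.6]
grip_width: 0.0869
grasp_force: 0.0
```

Call:
arm_command([
  [[-42, -15, 0], 0.07],
  [[-84, -29, 0], 0.14],
  [[-126, -44, 0], 0.21],
  [[-168, -58, 0], 0.28],
  [[-210, -73, 0], 0.349],
])

```text
time_s: 1.15
tool_pos: [0.4307, 0.2784, 0.2505]
tool_rot: [180.0, -0.0, 124.9]
force: [1.2, 1.2, -0.2]
grip_width: 0.0867
grasp_force: 0.0
```

Call:
arm_command([
  [[-45, -17, 0], 0.07],
  [[-89, -33, 0], 0.14],
  [[-134, -50, 0], 0.21],
  [[-178, -66, 0], 0.28],
  [[-223, -83, 0], 0.349],
])

```text
time_s: 1.65
tool_pos: [0.49, 0.0481, 0.2505]
tool_rot: [180.0, -0.0, 104.9]
force: [0.6, -0.1, -0.5]
grip_width: 0.0869
grasp_force: 0.0
```

Call:
arm_command([
  [[-41, -18, 10], 0.04],
  [[-81, -36, 20], 0.08],
  [[-122, -54, 30], 0.12],
  [[-163, -73, 40], 0.16],
  [[-203, -91, 50], 0.199],
])

```text
time_s: 2.15
tool_pos: [0.4539, -0.1716, 0.2002]
tool_rot: [180.0, -0.0, 93.5]
force: [0.7, -0.5, 0.9]
grip_width: 0.0873
grasp_force: 0.0
```

Run:
```python
from h import *
o=env.get_obs(); print(o["time_s"],np.round(o["tool_pos"],4),np.round(o["tool_rot"],2),np.round(o["qpos"],1))
im,d,P=pts("wrist"); cv2.imwrite("pics/w1.png",im); np.save("w1P",P); print(viewer.calibration("wrist")["hand_eye"].round(3))
plan([(.444,-.188,.11,93.6),(.444,-.188,.046,93.6)])
```

```text
2.15 [ 0.4539 -0.1716  0.2002] [ 1.7996e+02 -4.0000e-02  9.3510e+01] [-26.6  -2.6  43.6 109.6   1.9  72.3  19.9]
[[-0.     0.965  0.26   0.072]
 [ 1.     0.    -0.    -0.001]
 [-0.     0.26  -0.965 -0.153]
 [ 0.     0.     0.     1.   ]]
shift [-7.7 -7.2 89.1] turn -0.012  end [ 0.444 -0.188  0.11  93.6  ]
shift [ 0. -0. 64.] turn -0.0  end [ 4.44e-01 -1.88e-01  4.60e-02  9.36e+01]
```

View pics/w1.png

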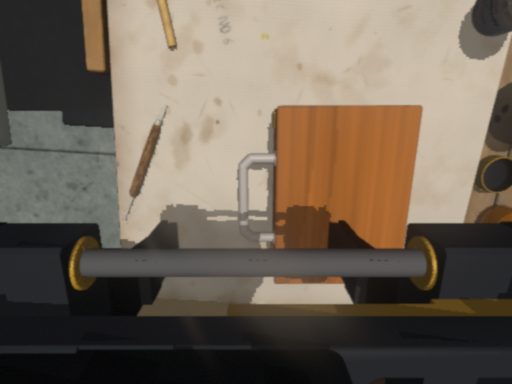

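The wrist view shows the handle bar at (243,158–236) and the lid between columns 275 and 420.

Run:
```python
from h import *
P=np.load("w1P.npy"); im=cv2.imread("pics/w1.png")
reg=P[175:220,225:262]; m=(reg[...,2]>.045)&(reg[...,2]<.09); q=reg[m]; print("bar",q.min(0),q.max(0),np.median(q,0))
for r in (175,197,220):
    k=P[r,225:262]; k=k[(k[:,2]>.04)&(k[:,2]<.09)]; print(np.median(k,0))
hsv=cv2.cvtColor(im,cv2.COLOR_BGR2HSV); z=P[...,2]
w=(z>.06)&(z<.08)&(hsv[...,1]>90); w[240:]=0;w[:, :270]=0;w[:,430:]=0
q=P[w]; print(q[:,0].min(),q[:,0].max(),q[:,1].max())
for r in (130,220):
    c=np.nonzero(w[r])[0]; print(P[r,c[0]],P[r,c[-1]])
```

```text
bar [ 0.43807258 -0.20781521  0.05619052] [ 0.44968477 -0.16069569  0.06347148] [ 0.44411484 -0.18282942  0.06048533]
[ 0.4426238  -0.16110683  0.05993065]
[ 0.44383563 -0.18356985  0.06119655]
[ 0.44561688 -0.20838128  0.06036284]
0.470982924370623 0.6113761569515921 -0.08456426643555488
[ 0.47174466 -0.1149512   0.06698894] [ 0.60432578 -0.1067827   0.06836391]
[ 0.47799991 -0.20407179  0.06663783] [ 0.60980951 -0.19569886  0.06764349]
```

Call:
arm_command([
  [[-4, -3, 18], -0.002],
  [[-8, -5, 36], -0.002],
  [[-12, -8, 54], -0.002],
  [[-14, -10, 72], -0.002],
  [[-14, -11, 90], -0.002],
], grip=0.45, grip_force=12)

```text
time_s: 2.7
tool_pos: [0.4443, -0.1845, 0.1098]
tool_rot: [180.0, -0.0, 93.7]
force: [-0.0, 0.3, 0.1]
grip_width: 0.0548
grasp_force: 0.0
```

Run:
```python
from h import *
plan([(.444,-.186,.046,93.6)])
c=np.cos(np.radians(3.6)); s=np.sin(np.radians(3.6))
# arc offsets from shut handle in (case x, z) mm
for i in range(0,106,5):
    t=np.radians(i); x=-164*np.cos(t)+12*np.sin(t)+164; z=164*np.sin(t)+12*np.cos(t)-12; print(i,round(x),round(z),end=" | ")
```

```text
shift [-1.4 -0.4 63.8] turn 0.002  end [ 4.44e-01 -1.86e-01  4.60e-02  9.36e+01]
0 0 0 | 5 2 14 | 10 5 28 | 15 9 42 | 20 14 55 | 25 20 68 | 30 28 80 | 35 37 92 | 40 46 103 | 45 57 112 | 50 68 121 | 55 80 129 | 60 92 136 | 65 106 142 | 70 119 146 | 75 133 150 | 80 147 152 | 85 162 152 | 90 176 152 | 95 190 150 | 100 204 147 | 105 218 143 |
```

Call:
arm_command([
  [[0, 0, 0], 0],
  [[0, 0, 0], 0],
  [[0, 0, 0], 0],
  [[0, 0, 0], 0],
  [[0, 0, 0], 0],
])

```text
time_s: 3.2
tool_pos: [0.4452, -0.1845, 0.1113]
tool_rot: [179.9, -0.0, 93.7]
force: [-0.4, 0.5, 0.3]
grip_width: 0.025
grasp_force: 0.0
```

Call:
arm_command([
  [[-1, 0, 13], 0],
  [[-1, 0, 26], 0],
  [[-1, 0, 39], 0],
  [[-1, 0, 52], 0],
  [[-1, 0, 64], 0],
])

```text
time_s: 3.7
tool_pos: [0.4441, -0.1854, 0.0449]
tool_rot: [-179.9, -0.0, 93.7]
force: [0.1, 0.2, 0.1]
grip_width: 0.0238
grasp_force: 0.0
```

Call:
arm_command([
  [[0, 0, 0], 0],
  [[0, 0, 0], 0],
  [[0, 0, 0], 0],
  [[0, 0, 0], 0],
  [[0, 0, 0], 0],
], grip=1)

```text
time_s: 4.2
tool_pos: [0.445, -0.1857, 0.0469]
tool_rot: [179.9, 0.0, 93.7]
force: [0.2, -1.8, -1.2]
grip_width: 0.0092
grasp_force: 12.0
```

Call:
arm_command([
  [[0, 2, -14], 0],
  [[0, 5, -28], 0],
  [[0, 9, -42], 0],
  [[0, 14, -55], 0],
  [[0, 20, -68], 0],
])

```text
time_s: 4.7
tool_pos: [0.4648, -0.1844, 0.1159]
tool_rot: [180.0, -0.0, 93.7]
force: [1.3, -2.2, -3.1]
grip_width: 0.009
grasp_force: 12.0
```

Call:
arm_command([
  [[0, 8, -12], 0],
  [[0, 17, -24], 0],
  [[0, 26, -35], 0],
  [[0, 37, -44], 0],
  [[0, 48, -53], 0],
])

```text
time_s: 5.2
tool_pos: [0.5106, -0.1815, 0.169]
tool_rot: [-179.7, -0.1, 93.7]
force: [-6.6, -0.6, 7.7]
grip_width: 0.0092
grasp_force: 12.0
```

Call:
arm_command([
  [[0, 12, -8], 0],
  [[0, 24, -15], 0],
  [[0, 38, -21], 0],
  [[0, 51, -25], 0],
  [[0, 65, -29], 0],
])

```text
time_s: 5.7
tool_pos: [0.5784, -0.1771, 0.1976]
tool_rot: [180.0, 0.0, 93.7]
force: [-0.4, -3.4, -1.4]
grip_width: 0.0097
grasp_force: 12.0
```

Call:
arm_command([
  [[0, 14, -2], 0],
  [[0, 29, -2], 0],
  [[0, 43, -2], 0],
  [[0, 57, 0], 0],
  [[0, 74, 4], 0],
])

```text
time_s: 6.2
tool_pos: [0.6525, -0.1722, 0.1935]
tool_rot: [179.9, 0.0, 93.7]
force: [0.2, -2.6, 1.0]
grip_width: 0.0095
grasp_force: 12.0
```

Call:
arm_command([
  [[0, 2, 1], 0],
  [[0, 4, 1], 0],
  [[0, 6, 2], 0],
  [[0, 6, 2], 0],
  [[0, 6, 2], 0],
])

```text
time_s: 6.7
tool_pos: [0.6578, -0.1717, 0.1916]
tool_rot: [179.9, 0.0, 93.7]
force: [2.4, -1.8, 5.7]
grip_width: 0.0093
grasp_force: 12.0
```

Call:
arm_command([
  [[0, 0, 0], 0],
  [[0, 0, 0], 0],
  [[0, 0, 0], 0],
  [[0, 0, 0], 0],
  [[0, 0, 0], 0],
], grip=0.35)

```text
time_s: 7.2
tool_pos: [0.6568, -0.1713, 0.1901]
tool_rot: [-179.9, -0.0, 93.7]
force: [0.1, 0.1, -0.5]
grip_width: 0.0275
grasp_force: 0.0
```

Call:
arm_command([
  [[0, 0, -10], 0],
  [[0, 0, -25], 0],
  [[0, 0, -45], 0],
  [[0, 0, -70], 0],
  [[0, 0, -90], 0],
])

```text
time_s: 7.7
tool_pos: [0.6576, -0.172, 0.2838]
tool_rot: [179.9, 0.0, 93.7]
force: [-0.0, -0.1, 1.2]
grip_width: 0.0279
grasp_force: 0.0
```

Call:
arm_command([
  [[0, -40, 0], 0],
  [[0, -80, 0], 0],
  [[0, -120, 0], 0],
  [[0, -160, 0], 0],
  [[0, -200, 0], 0],
], grip=-1)

```text
time_s: 8.2
tool_pos: [0.4563, -0.1855, 0.2817]
tool_rot: [179.9, 0.0, 93.7]
force: [-0.5, 0.4, 0.1]
grip_width: 0.0601
grasp_force: 0.0
```

Run:
```python
from h import *
o=env.get_obs(); print(o["time_s"],np.round(o["tool_pos"],4),np.round(o["tool_rot"],2),np.round(o["qpos"],1))
im,d,P=pts("wrist"); np.save("w2P",P); cv2.imwrite("pics/w2.png",im)
im2,d2,P2=pts("top"); np.save("t2P",P2);cv2.imwrite("pics/t2.png",im2)
im3,d3,P3=pts("scene"); np.save("s2P",P3);cv2.imwrite("pics/s2.png",im3)
cv2.imwrite("pics/m2.png",np.hstack([cv2.resize(im,(400,300)),cv2.resize(im3,(400,300))]))
```

```text
8.2 [ 0.4563 -0.1855  0.2817] [179.91   0.    93.66] [-28.7  -5.1  45.5 101.7   3.6  81.8  19.8]
```

View pics/m2.png

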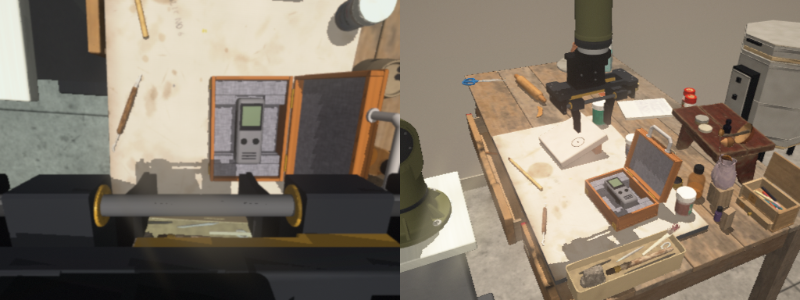

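The lid stands open on its stop. In the wrist view the meter lies in its nest at about (248,130) in the left panel, display side towards +y. Next I'll measure the meter and check whether the gripper body clears the lid.

Run:
```python
from h import *
P=np.load("w2P.npy"); z=P[...,2]
m=((z>.046)&(z<.062)).astype(np.uint8); m[:115]=0;m[222:]=0;m[:,285:][:,70:]=0;m[:,:285]=0
n,l,st,c=cv2.connectedComponentsWithStats(m); i=1+np.argmax(st[1:,4]); q=P[l==i]; print(st[i],"meter",np.median(q,0),cv2.minAreaRect((q[:,:2]*1000).astype(np.float32)))
T=toolT(dict(tool_pos=np.array([.4563,-.1855,.2817]),tool_rot=np.array([180,0,93.66])))
# body extent in tool frame from the scene and top views
for f in ("s2P","t2P"):
    p=np.load(f+".npy").reshape(-1,3); t=(np.c_[p,np.ones(len(p))]@np.linalg.inv(T).T)[:,:3]
    for a,b in ((-.06,-.03),(-.09,-.06),(-.12,-.09),(-.16,-.12)):
        k=t[(t[:,2]>a)&(t[:,2]<b)&(abs(t[:,0])<.12)&(abs(t[:,1])<.14)]
        if len(k)>5: print(f,a,b,len(k),k.min(0).round(3),k.max(0).round(3))
# lid inner face profile at y near -.18
r=P[(abs(P[...,1]+.14)<.02)&(z>.04)&(z<.25)&(P[...,0]>.59)]
for a in np.arange(.04,.2,.02):
    k=r[(r[:,2]>=a)&(r[:,2]<a+.02)]
    if len(k): print(round(a+.01,2),len(k),k[:,0].min().round(4),np.median(k[:,0]).round(4))
```

```text
[ 301  125   38   85 2825] meter [ 0.54051632 -0.17686689  0.05356954] ((542.241943359375, -179.95230102539062), (45.1006965637207, 110.60733795166016), 4.06953763961792)
s2P -0.06 -0.03 276 [-0.016 -0.066 -0.06 ] [ 0.01   0.048 -0.03 ]
s2P -0.09 -0.06 1465 [-0.043 -0.096 -0.09 ] [ 0.035  0.09  -0.061]
s2P -0.12 -0.09 2250 [-0.042 -0.099 -0.12 ] [ 0.035  0.092 -0.09 ]
s2P -0.16 -0.12 1069 [-0.042 -0.054 -0.16 ] [ 0.032  0.014 -0.12 ]
t2P -0.06 -0.03 21 [-0.011  0.025 -0.044] [ 0.003  0.029 -0.037]
t2P -0.09 -0.06 767 [-0.039 -0.099 -0.09 ] [ 0.036  0.084 -0.064]
t2P -0.12 -0.09 1153 [-0.04  -0.102 -0.113] [ 0.036  0.087 -0.09 ]
t2P -0.16 -0.12 34 [ 0.023 -0.057 -0.16 ] [ 0.035  0.009 -0.151]
0.05 832 0.598 0.6142
0.07 407 0.6236 0.628
0.09 493 0.6287 0.6333
0.11 580 0.6338 0.6386
0.13 697 0.6398 0.6439
0.15 354 0.6448 0.6477
0.17 1187 0.6368 0.6466
0.19 410 0.6475 0.6528
```

Run:
```python
from h import *
plan([(.532,-.1805,.12,93.8),(.5345,-.1805,.048,93.8),(.541,-.180,.048,93.8)])
```

```text
shift [  0.5  76.  162.7] turn -0.004  end [ 0.532 -0.18   0.12  93.8  ]
shift [-0.2  2.5 72. ] turn -0.0  end [ 5.34e-01 -1.80e-01  4.80e-02  9.38e+01]
shift [0.1 6.5 0. ] turn -0.0  end [ 5.41e-01 -1.80e-01  4.80e-02  9.38e+01]
```

Call:
arm_command([
  [[0, 15, 32], 0],
  [[0, 30, 65], 0],
  [[0, 46, 98], 0],
  [[0, 61, 130], 0],
  [[0, 76, 162], -0.002],
], grip=-0.43)

```text
time_s: 8.85
tool_pos: [0.5357, -0.1797, 0.1178]
tool_rot: [179.9, 0.1, 93.9]
force: [0.3, 0.4, 0.6]
grip_width: 0.0626
grasp_force: 0.0
```

Call:
arm_command([
  [[0, 0, 15], 0],
  [[0, 1, 30], 0],
  [[0, 1, 45], 0],
  [[0, 2, 60], 0],
  [[0, 2, 72], 0],
])

```text
time_s: 9.35
tool_pos: [0.5357, -0.1795, 0.0461]
tool_rot: [179.9, -0.0, 93.8]
force: [-0.2, 0.2, -0.3]
grip_width: 0.0622
grasp_force: 0.0
```

Call:
arm_command([
  [[0, 2, 0], 0],
  [[0, 4, 0], 0],
  [[0, 6.5, 0], 0],
  [[0, 6.5, 0], 0],
  [[0, 6.5, 0], 0],
])

```text
time_s: 9.85
tool_pos: [0.5424, -0.1792, 0.0471]
tool_rot: [179.9, 0.0, 93.8]
force: [-0.3, 0.3, -0.0]
grip_width: 0.0624
grasp_force: 0.0
```

Call:
arm_command([
  [[0, 0, 0], 0],
  [[0, 0, 0], 0],
  [[0, 0, 0], 0],
  [[0, 0, 0], 0],
  [[0, 0, 0], 0],
], grip=1, grip_force=10)

```text
time_s: 10.35
tool_pos: [0.5421, -0.1791, 0.0466]
tool_rot: [180.0, -0.0, 93.8]
force: [0.9, 0.8, 0.1]
grip_width: 0.0438
grasp_force: 10.0
```

Call:
arm_command([
  [[0, 0, 0], 0],
  [[0, 0, -5], 0],
  [[0, 0, -10], 0],
  [[0, -1, -16], 0],
  [[0, -6, -26], 0],
], grip_force=15)

```text
time_s: 10.85
tool_pos: [0.5356, -0.1793, 0.0728]
tool_rot: [-179.9, 0.0, 93.9]
force: [0.4, -0.4, -2.6]
grip_width: 0.0438
grasp_force: 15.0
```

Call:
arm_command([
  [[0, -6, -12], 0],
  [[0, -10, -24], 0],
  [[0, -10, -36], 0],
  [[0, -10, -45], 0],
  [[0, -10, -45], 0],
])

```text
time_s: 11.35
tool_pos: [0.5273, -0.1804, 0.1194]
tool_rot: [179.8, 0.0, 93.9]
force: [0.2, 0.6, -1.6]
grip_width: 0.044
grasp_force: 15.0
```

Run:
```python
from h import *
o=env.get_obs(); print(np.round(o["tool_pos"],4),np.round(o["force"],2),np.round(o["wrist_torque"],3),np.round(o["qpos"],1))
plan([(.535,-.047,.116,93.8),(.535,-.047,.074,93.8),(.535,-.047,.054,93.8)])
im,d,P=pts("scene"); cv2.imwrite("pics/s3.png",im); np.save("s3P",P)
```

```text
[ 0.5273 -0.1804  0.1194] [ 0.16  0.63 -1.56] [-0.098  0.014 -0.066] [-24.8  15.1  47.  105.9 -12.3  64.   30.5]
shift [132.6  16.6   3.4] turn 0.001  end [ 5.35e-01 -4.70e-02  1.16e-01  9.38e+01]
shift [ 0. -0. 42.] turn -0.0  end [ 5.35e-01 -4.70e-02  7.40e-02  9.38e+01]
shift [ 0. -0. 20.] turn -0.0  end [ 5.35e-01 -4.70e-02  5.40e-02  9.38e+01]
```

Call:
arm_command([
  [[30, 3, 0], 0],
  [[60, 7, 0], 0],
  [[90, 10, 1], 0],
  [[120, 14, 2], 0],
  [[132, 16, 3], 0],
])

```text
time_s: 11.9
tool_pos: [0.5329, -0.0435, 0.1137]
tool_rot: [-179.9, -0.1, 94.1]
force: [-0.9, 0.5, -2.5]
grip_width: 0.0441
grasp_force: 15.0
```

Call:
arm_command([
  [[0, 0, 10], 0],
  [[0, 0, 20], 0],
  [[0, 0, 30], 0],
  [[0, 0, 40], 0],
  [[0, 0, 42], 0],
], grip_force=6)

```text
time_s: 12.4
tool_pos: [0.5318, -0.0487, 0.0708]
tool_rot: [-179.8, 0.0, 93.7]
force: [-0.6, -0.3, -2.9]
grip_width: 0.0438
grasp_force: 6.0
```

Call:
arm_command([
  [[0, 0, 3], 0],
  [[0, 0, 6], 0],
  [[0, 0, 9], 0],
  [[0, 0, 12], 0],
  [[0, 0, 12], 0],
])

```text
time_s: 12.9
tool_pos: [0.5333, -0.0472, 0.0605]
tool_rot: [180.0, -0.0, 93.9]
force: [0.3, 0.5, -1.3]
grip_width: 0.0441
grasp_force: 6.0
```

Call:
arm_command([
  [[0, 0, 2], 0],
  [[0, 0, 4], 0],
  [[0, 0, 6], 0],
  [[0, 0, 8], 0],
  [[0, 0, 8], 0],
])

```text
time_s: 13.4
tool_pos: [0.533, -0.0474, 0.0523]
tool_rot: [-180.0, 0.0, 93.9]
force: [0.3, 1.0, -1.0]
grip_width: 0.044
grasp_force: 6.0
```

Run:
```python
from h import *
o=env.get_obs(); print(np.round(o["tool_pos"],4),np.round(o["force"],2),np.round(o["wrist_torque"],3))
im,d,P=pts("scene"); cv2.imwrite("pics/s4.png",im); np.save("s4P",P)
wi,wd,W=pts("wrist"); np.save("w4P",W)
t=P-o["tool_pos"]; m=(abs(t[...,0])<.045)&(abs(t[...,1])<.08)&(abs(t[...,2])<.05); v,u=np.nonzero(m); print(u.min(),u.max(),v.min(),v.max())
u0,v0=int(np.median(u)),int(np.median(v))
a=cv2.resize(im[v0-40:v0+40,u0-50:u0+50],(400,320),interpolation=cv2.INTER_CUBIC)
b=cv2.resize(wi,(400,320)); cv2.imwrite("pics/m4.png",np.hstack([a,b]))
```

```text
[ 0.533  -0.0474  0.0523] [ 0.33  0.99 -0.98] [0.106 0.04  0.061]
234 283 189 239
```

View pics/m4.png

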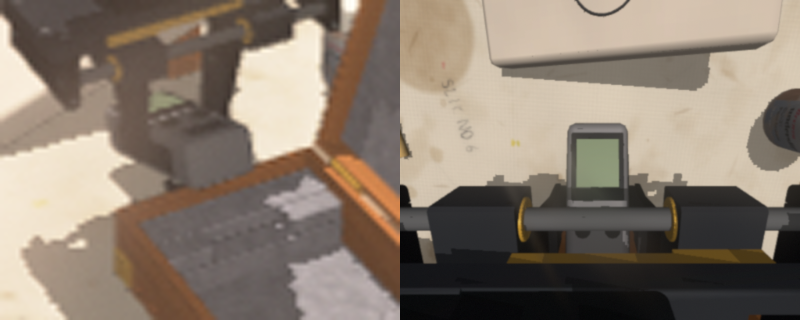

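The scene crop shows the meter's buttons end resting on the case rim. In the wrist view the display half is visible at about (598,165). Next is a plane fit of the top face to get the tilt.

```bash
cat >> h.py <<'E'
def tilt(P,o,r0,r1,c0,c1):
    q=P[r0:r1,c0:c1].reshape(-1,3); q=q[(q[:,2]>.01)&(q[:,2]<.4)]
    for _ in range(5):
        n=np.linalg.svd(q-q.mean(0),full_matrices=False)[2][2]; e=abs((q-q.mean(0))@n); q=q[e<max(.0015,2*np.median(e))]
    n=n*np.sign(n[2]); t=toolT(o)[:3,:3].T@n
    print("n pts",len(q),"normal",n.round(3),"tilt",np.degrees(np.arccos(n[2])).round(2),"in tool",t.round(3),"about tool y %.2f"%np.degrees(np.arctan2(t[0],-t[2])),"side %.2f"%np.degrees(np.arctan2(t[1],-t[2])),"res",e.std()); return q.mean(0),n
E
python3 - <<'E'
from h import *
W=np.load("w4P.npy"); o=env.get_obs(); c,n=tilt(W,o,168,240,228,282); print(c)
tilt(W,o,160,200,228,282)
E
```

```text
n pts 3414 normal [-0.006  0.347  0.938] tilt 20.33 in tool [ 0.347  0.017 -0.938] about tool y 20.29 side 1.06 res 0.00034416302022053025
[ 0.53236418 -0.02228753  0.05196112]
n pts 2056 normal [-0.02   0.381  0.924] tilt 22.42 in tool [ 0.381  0.005 -0.925] about tool y 22.40 side 0.32 res 0.00034508417065439936
```

Tilt is about 20–22° the right way. Next: grip tighter, lift, and carry it over the bat while turning.

Call:
arm_command([
  [[0, 0, 0], 0],
  [[4, 0, -15], 0],
  [[8, 0, -40], 0],
  [[12, 0, -70], 0],
  [[15, 0, -100], 0],
], grip_force=15)

```text
time_s: 14.0
tool_pos: [0.5318, -0.0326, 0.1544]
tool_rot: [-180.0, 0.0, 93.8]
force: [0.0, -0.2, -1.3]
grip_width: 0.0439
grasp_force: 15.0
```

Call:
arm_command([
  [[12, 0, 0], -0.14],
  [[24, 0, 0], -0.28],
  [[36, 0, 0], -0.42],
  [[48, 0, 0], -0.56],
  [[60, 0, 0], -0.7],
])

```text
time_s: 14.5
tool_pos: [0.5281, 0.0276, 0.1536]
tool_rot: [180.0, 0.0, 134.2]
force: [-0.2, 0.6, -2.1]
grip_width: 0.0439
grasp_force: 15.0
```

Call:
arm_command([
  [[0, 0, 0], -0.14],
  [[0, 0, 0], -0.28],
  [[0, 0, 0], -0.42],
  [[0, 0, 0], -0.56],
  [[0, 0, 0], -0.7],
])

```text
time_s: 15.0
tool_pos: [0.5281, 0.027, 0.1536]
tool_rot: [-180.0, 0.0, 174.3]
force: [1.4, 0.3, -2.0]
grip_width: 0.0436
grasp_force: 15.0
```

Call:
arm_command([
  [[0, 0, 0], -0.14],
  [[0, 0, 0], -0.21],
  [[0, 0, 0], -0.21],
  [[0, 0, 0], -0.21],
  [[0, 0, 0], -0.21],
])

```text
time_s: 15.5
tool_pos: [0.5281, 0.0273, 0.1529]
tool_rot: [180.0, 0.0, -174.0]
force: [1.1, 0.1, -1.6]
grip_width: 0.0437
grasp_force: 15.0
```

Run:
```python
from h import *
o=env.get_obs(); print(np.round(o["tool_pos"],4),np.round(o["tool_rot"],2),np.round(o["force"],2),np.round(o["qpos"],1))
n=np.array([-.307,-.034,.951]); r=np.array([.528,.084,.0525])
plan([(*(r+.06*n),-173.9)])
```

```text
[0.5281 0.0273 0.1529] [ 1.80e+02  2.00e-02 -1.74e+02] [ 1.08  0.1  -1.64] [-37.    7.1  33.6 107.2  -4.3  66.9  94.1]
shift [12.7 56.3 43.4] turn -0.002  end [ 5.100e-01  8.200e-02  1.100e-01 -1.739e+02]
```

Call:
arm_command([
  [[5, 20, 0], 0],
  [[10, 40, 5], 0],
  [[13, 56, 15], 0],
  [[13, 56, 28], 0],
  [[13, 56, 40], 0],
])

```text
time_s: 16.0
tool_pos: [0.5093, 0.0813, 0.1117]
tool_rot: [-180.0, 0.0, -173.9]
force: [0.2, -0.1, -3.1]
grip_width: 0.0444
grasp_force: 15.0
```

Call:
arm_command([
  [[0, 0, 1], 0],
  [[0, 0, 2], 0],
  [[0, 0, 3], 0],
  [[0, 0, 3], 0],
  [[0, 0, 3], 0],
])

```text
time_s: 16.5
tool_pos: [0.5096, 0.0816, 0.11]
tool_rot: [180.0, 0.0, -173.9]
force: [-0.2, -0.3, -3.2]
grip_width: 0.0437
grasp_force: 15.0
```

Run:
```python
from h import *
o=env.get_obs(); print(np.round(o["tool_pos"],4),np.round(o["tool_rot"],2))
im,d,P=pts("wrist"); cv2.imwrite("pics/w5.png",im); np.save("w5P",P)
si,sd,S=pts("scene"); cv2.imwrite("pics/s5.png",si); np.save("s5P",S)
a=cv2.resize(si[100:260,150:310],(400,400),interpolation=cv2.INTER_CUBIC); b=cv2.resize(im,(400,300)); b=cv2.copyMakeBorder(b,0,100,0,0,0)
cv2.imwrite("pics/m5.png",np.hstack([a,b]))
tilt(P,o,168,235,228,282)
```

```text
[0.5096 0.0816 0.11  ] [ 1.7999e+02  5.0000e-02 -1.7394e+02]
n pts 3344 normal [ 0.275 -0.961  0.007] tilt 89.61 in tool [-0.172 -0.985 -0.007] about tool y -87.70 side -89.60 res 0.003979393723313321
```

View pics/m5.png

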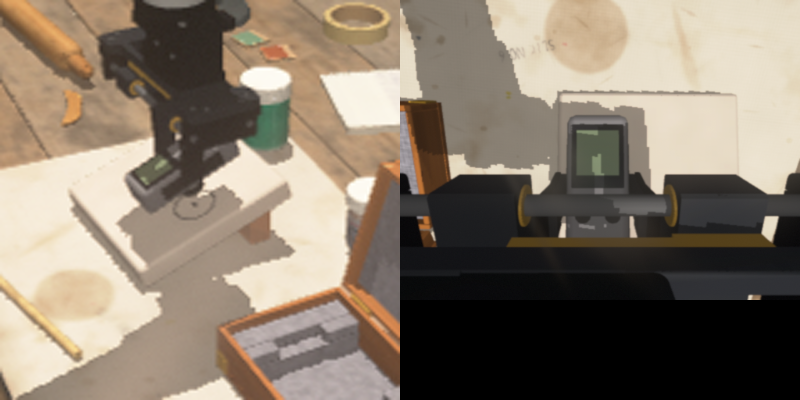

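The scene crop shows the tilted meter over the slope with its foot just above the ring, which is at (194,205) in the crop. The wrist view shows the display half at (598,155) and bare bat face to the right of it. I'll compare both normals in that same image.

Run:
```python
from h import *
P=np.load("w5P.npy"); S=np.load("s5P.npy"); o=env.get_obs()
for r in (155,175,195,215,235): print(r,P[r,255].round(4),P[r,240].round(4),P[r,272].round(4))
def sel(r0,r1,c0,c1,a,b):
    Q=P.copy(); Q[(P[...,2]<a)|(P[...,2]>b)]=0; return tilt(Q,o,r0,r1,c0,c1)
m,nm=sel(158,238,224,284,.09,.17); b,nb=sel(130,210,335,420,.02,.09); print(m,b)
for k in ((158,198),(198,238)): sel(*k,224,284,.09,.17)
print("ring scene",S[182,228],S[178:187,224:233].reshape(-1,3).mean(0))
T=np.load("topP.npy")[180:228,170:224].reshape(-1,3)
for q in (b,): print("height of wrist bat plane at ring", b[2]-(nb[0]*(.528-b[0])+nb[1]*(.084-b[1]))/nb[2])
# scene: meter side / bat plane normal
```

```text
155 [0.4614 0.079  0.0979] [0.4621 0.0708 0.0986] [0.4606 0.0884 0.0966]
175 [0.4712 0.08   0.1042] [0.4721 0.072  0.1043] [0.4705 0.0893 0.1028]
195 [0.481 0.081 0.109] [0.482  0.0731 0.1084] [0.4802 0.0901 0.1083]
215 [0.4914 0.0822 0.1112] [0.492  0.0742 0.1121] [0.49   0.0911 0.1125]
235 [0.5005 0.0831 0.1167] [0.5021 0.0753 0.115 ] [0.4998 0.092  0.1161]
n pts 4612 normal [-0.352 -0.035  0.935] tilt 20.7 in tool [ 0.353  0.003 -0.936] about tool y 20.66 side 0.17 res 0.000362818903799965
n pts 6622 normal [-0.308 -0.029  0.951] tilt 18.03 in tool [ 0.309  0.004 -0.951] about tool y 17.99 side 0.23 res 0.0003534761172221136
[0.48260959 0.08037475 0.10853938] [0.47117686 0.17463647 0.03547765]
n pts 2320 normal [-0.381 -0.039  0.924] tilt 22.53 in tool [ 0.383  0.002 -0.924] about tool y 22.49 side 0.12 res 0.0003682494955091128
n pts 2328 normal [-0.326 -0.031  0.945] tilt 19.13 in tool [ 0.327  0.003 -0.945] about tool y 19.10 side 0.21 res 0.00035464083821282573
ring scene [0.52970413 0.08275694 0.05003211] [0.52914584 0.08140948 0.05100967]
height of wrist bat plane at ring 0.05110630001065598
```

Measured in that image, the meter is about 2.5–3° over-tilted (21° against 18.0°). The foot is 24 mm off the face and lined up with the ring. I'll go down along the normal with a light grip so the flat foot seats itself.

Call:
arm_command([
  [[-1.5, 0, 5], 0],
  [[-3, 0, 10], 0],
  [[-4.5, 0, 14], 0],
  [[-6, 0, 19], 0],
  [[-6.5, 0, 20], 0],
])

```text
time_s: 17.1
tool_pos: [0.5154, 0.0823, 0.0887]
tool_rot: [-180.0, -0.1, -173.9]
force: [0.0, -0.2, -2.8]
grip_width: 0.0438
grasp_force: 15.0
```

Call:
arm_command([
  [[0, 0, 0], 0],
  [[0, 0, 0], 0],
  [[0, 0, 0], 0],
  [[-0.3, 0, 1], 0],
  [[-0.6, 0, 2], 0],
], grip_force=4)

```text
time_s: 17.6
tool_pos: [0.5166, 0.0826, 0.0879]
tool_rot: [180.0, 0.0, -173.9]
force: [-0.8, -0.7, 0.5]
grip_width: 0.0439
grasp_force: 4.0
```

Call:
arm_command([
  [[-0.3, 0, 1], 0],
  [[-0.6, 0, 2], 0],
  [[-1, 0, 3], 0],
  [[-1.3, 0, 4], 0],
  [[-1.6, 0, 5], 0],
])

```text
time_s: 18.1
tool_pos: [0.5184, 0.0828, 0.0829]
tool_rot: [180.0, 0.1, -173.9]
force: [-0.4, -0.5, 3.2]
grip_width: 0.0437
grasp_force: 4.0
```

```bash
cat >> h.py <<'E'
def check(tag):
    o=env.get_obs(); im,d,P=pts("wrist"); cv2.imwrite(f"pics/{tag}.png",im); print(o["time_s"],np.round(o["tool_pos"],4),"F",np.round(o["force"],2))
    n0=np.array([-.308,-.030,.951]); h=(P-np.array([.4712,.1746,.0355]))@n0
    def sel(r0,r1,c0,c1,m):
        Q=P.copy(); Q[~m]=0; return tilt(Q,o,r0,r1,c0,c1)
    m,nm=sel(165,238,224,284,(h>.028)&(h<.075)); b,nb=sel(130,210,335,420,abs(h)<.01)
    c=np.array([o["tool_pos"][0],o["tool_pos"][1]]); z=m[2]-(nm[:2]@(c-m[:2]))/nm[2]
    print("top above bat at TCP axis %.4f"%((np.array([*c,z])-b)@nb),"mean %.4f"%((m-b)@nb),"relative tilt %.2f"%np.degrees(np.arccos(min(1,nm@nb))))
E
python3 - <<'E'
from h import *
check("w6")
E
```

```text
18.1 [0.5184 0.0828 0.0829] F [-0.35 -0.49  3.15]
n pts 4254 normal [-0.345 -0.035  0.938] tilt 20.28 in tool [ 0.346  0.002 -0.938] about tool y 20.22 side 0.10 res 0.0003555283387378362
n pts 6619 normal [-0.308 -0.03   0.951] tilt 18.02 in tool [ 0.308  0.003 -0.951] about tool y 17.96 side 0.17 res 0.00035176604526445244
top above bat at TCP axis 0.0415 mean 0.0404 relative tilt 2.26
```

Run:
```python
from h import *
P=np.load("w2P.npy"); o=dict(tool_pos=np.array([.4563,-.1855,.2817]),tool_rot=np.array([179.91,0,93.66]))
Q=P.copy(); Q[(P[...,2]<.045)|(P[...,2]>.065)]=0
for r in ((128,208),(128,165),(128,148),(145,165),(165,208)): tilt(Q,o,*r,304,336)
im,d,P=pts("wrist"); 
n0=np.array([-.308,-.030,.951]); p0=np.array([.4712,.1746,.0355]); h=(P-p0)@n0
u=(P-np.array([.5184,.0828,.0829]))@np.array([.946,.1,.31])
for r in range(140,262,6): print(r,u[r,250:262].mean().round(4),h[r,250:262].mean().round(4),h[r,226:229].mean().round(4),h[r,281:284].mean().round(4))
```

```text
n pts 1934 normal [-0.007 -0.013  1.   ] tilt 0.87 in tool [-0.013 -0.006 -1.   ] about tool y -0.74 side -0.36 res 0.0003964180156600457
n pts 908 normal [-0.02  0.02  1.  ] tilt 1.62 in tool [ 0.021 -0.017 -1.   ] about tool y 1.21 side -0.98 res 0.0003840060640305004
n pts 502 normal [-0.016  0.096  0.995] tilt 5.59 in tool [ 0.097 -0.008 -0.995] about tool y 5.56 side -0.47 res 0.00038172079485487023
n pts 513 normal [-0.016 -0.012  1.   ] tilt 1.15 in tool [-0.011 -0.015 -1.   ] about tool y -0.65 side -0.86 res 0.0003760400021468405
n pts 1079 normal [ 0.006 -0.003  1.   ] tilt 0.37 in tool [-0.003  0.007 -1.   ] about tool y -0.19 side 0.41 res 0.00039731893723402115
140 -0.0664 0.0001 0.0002 -0.001
146 -0.0623 -0.0001 -0.0002 0.0003
152 -0.0514 0.0365 0.036 0.0364
158 -0.0478 0.0379 0.037 0.0372
164 -0.0444 0.0388 0.0387 0.0385
170 -0.041 0.0394 0.04 0.0387
176 -0.0378 0.0398 0.0394 0.0388
182 -0.0345 0.0396 0.0398 0.0396
188 -0.0313 0.0403 0.0397 0.0392
194 -0.028 0.0401 0.0402 0.0398
200 -0.0248 0.0403 0.0406 0.0398
206 -0.0216 0.0404 0.0409 0.0397
212 -0.0184 0.0407 0.0408 0.0408
218 -0.0153 0.0408 0.0406 0.0403
224 -0.0121 0.0413 0.0412 0.041
230 -0.0089 0.0407 0.0405 0.0407
236 -0.0058 0.041 0.041 0.0411
242 -0.0025 0.0398 0.0401 0.0399
248 -0.009 0.1133 0.1131 0.1138
254 -0.0077 0.1163 0.1162 0.1166
260 -0.0062 0.1171 0.117 0.1175
```

Call:
arm_command([
  [[-0.6, 0, 0], 0],
  [[-1.2, 0, 0], 0],
  [[-1.8, 0, 0], 0],
  [[-2.3, 0, 0.2], 0],
  [[-2.3, 0, 0.4], 0],
])

```text
time_s: 18.7
tool_pos: [0.5201, 0.0829, 0.0821]
tool_rot: [180.0, -0.0, -173.9]
force: [-1.1, 0.6, 2.3]
grip_width: 0.0442
grasp_force: 4.0
```

```bash
cat >> h.py <<'E'
def prof():
    o=env.get_obs(); im,d,P=pts("wrist"); n0=np.array([-.308,-.030,.951]); h=(P-np.array([.4712,.1746,.0355]))@n0
    b=h[130:210,335:420]; b=np.median(b[abs(b)<.005]); u=(P-o["tool_pos"])@np.array([.946,.1,.31])
    U=u[174:239,226:284].ravel(); H=h[174:239,226:284].ravel()-b; k=(H>.03)&(H<.05); f=np.polyfit(U[k],H[k],1)
    U2=P[174:239,226:284].reshape(-1,3)[k]
    print(o["time_s"],np.round(o["tool_pos"],4),"F",np.round(o["force"],2),"slope %.2f deg, height at centre %.4f, bat %.4f"%(np.degrees(np.arctan(f[0])),f[1],b)); return im
E
python3 - <<'E'
from h import *
prof(); prof()
E
```

```text
18.7 [0.5201 0.0829 0.0821] F [-1.13  0.65  2.33] slope -0.44 deg, height at centre 0.0402, bat -0.0000
18.75 [0.5201 0.0829 0.0821] F [-0.73  1.17  2.71] slope -0.51 deg, height at centre 0.0402, bat -0.0000
```

Call:
arm_command([
  [[0, 0, 0], 0],
  [[0, 0, 0], 0],
  [[0, 0, 0], 0],
  [[0, 0, 0], 0],
  [[0, 0, 0], 0],
], grip_force=12)

```text
time_s: 19.3
tool_pos: [0.5202, 0.0829, 0.0822]
tool_rot: [180.0, 0.0, -173.9]
force: [-1.6, 0.6, 3.1]
grip_width: 0.0439
grasp_force: 12.0
```

Run:
```python
from h import *
prof()
im,d,P=pts("scene"); cv2.imwrite("pics/s7.png",im)
cv2.imwrite("pics/m7.png",np.hstack([cv2.resize(im[140:220,180:280],(500,400),interpolation=cv2.INTER_CUBIC),cv2.resize(im,(300,400))]))
```

```text
19.3 [0.5202 0.0829 0.0822] F [-1.61  0.64  3.07] slope -0.51 deg, height at centre 0.0403, bat -0.0000
```

View pics/m7.png

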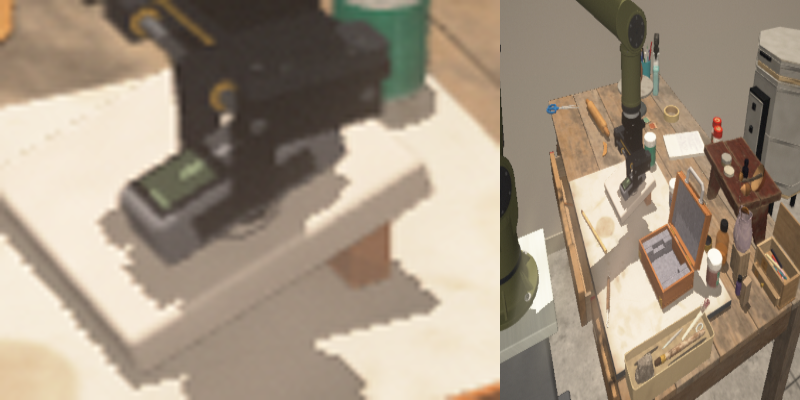

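The foot sits inside the visible ring arc at about (240,212) in the crop. The meter lies parallel to the face, the lid is open and the jars are in place. The slope error is 0.5°, the foot is in by about 5.7 mm, and it lands within 2 mm of the ring centre. Handing in.

```bash
python3 -c "
from cell import env
print(env.sign_off())"
```

```text
the job is handed in; nothing more can be done
None
```

The job is handed in at about 19 s: the lid rests open, and the meter is held still, within about 0.5° of square to the bat. The foot is pressed in roughly 5.7 of its 12 mm, an estimated 2 mm from the ring centre, and the jars were not touched.

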